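Push the pan of rolls past the spring stop

ROBOT

A 7-joint arm with a two-finger parallel gripper is mounted at the origin on the work surface. World frame = base frame: x ahead of the robot, y to its left, z up, the work surface at z = 0. Lengths are in m, angles in rad, forces in N, time in s.
With the tool pointing down it reaches from about 0.425 to 0.975 m from the base axis. Payload 16.7 kg.
Tool frame: the origin (TCP) lies on the centre line of the jaws, within the pads' length; the fingertips stand 8 mm ahead of it and the grasp point (between the pads) lies 11 mm behind it; z points along the fingers, y is the line along which they close (so a half turn about z gives the same grasp; the last joint's range is limited). The gripper opens to 85 mm and grips with 20 to 120 N. Pads are 22 mm wide; open, the fingers measure 114 mm over their backs; the gripper's body (76 mm by 85 mm) begins 54 mm behind the grasp point. The pads swing forward as they close: fully open they stand 13 mm farther back than shut.
Start: joints at [-1.353, 0.426, 0.074, 1.606, -0.034, 1.111, -0.067], TCP at [0.243, 0.63, 0.239] pointing down, gripper open.
Joint ranges: [-2.85, 2.85], [-0.5, 2.14], [-1.23, 1.37], [0.21, 2.46], [-1.02, 4.16], [0.16, 2.05], [-2.73, 2.73]. Speed limits (rad/s): [1.89, 1.89, 2.39, 2.39, 3.01, 3.01, 3.01].

INTERFACE

Orientations are given as a rotation vector (axis times angle).
In Python, from station import ctrl, fingers, ik, sensors, imaging, ticket, search_frame, landmark_of gives the robot as it stands. Calls block until the motion is done:
- ctrl.move_to(position, orientation): joint-space move of the TCP to a pose.
- ctrl.move_linear(position, rot=None, feed=0.15): straight line of the TCP; rot=None keeps the orientation; feed is the mean speed in m/s.
- ctrl.move_joints(angles): joint-space move.
- fingers.command_gripper(opening): opening from 0.0 (shut) to 1.0 (fully open); the grip force is fixed at half the most; returns when the fingers have stopped.
- ctrl.wait(seconds).
- ik(position, orientation): joint angles nearest the present ones, or None.
- sensors.observe(): the state.
- imaging.grab_frame(name): name is "scene" or "top" or "wrist"; returns a dict with "image" (384x512x3 uint8, red, green, blue), "K" (3x3 intrinsics, pixels), "k1" (the pictures are not rectified: a ray, as slopes to the right and down, at radius r is drawn at 1 + k1 r^2 times it, then the intrinsics apply), "extrinsics" (4x4, takes a point from camera to world coordinates). Camera axes: x right, y up, looking along -z (the intrinsics and any distortion apply to the point x, -y, -z); pixel columns grow to the right and rows downward; lengths in m; the calibration is good to about 2 mm. A picture is of the moment at which its call begins. There is no depth.
A pose or a line that the arm cannot do raises ctrl.Unreachable and nothing moves.
- ticket.hand_in(): hands the job in; it is judged then, once.
Trained networks look in a picture, given as the dict that the camera call returned (one of the last four; its "shot" number tells which), for a name from the list of things; names that differ only in an ending like _2 or _b are one class to them, and where a whole thing is asked for, a point or a joint stands for the part that bears it (a point fixed in the world has none). Each returns a list of dicts, best first, with "conf" (0 to 1); they miss things now and then, are a little off and sometimes report something else, mostly with a low value. They report only what shows in the picture. A call takes as long as a camera call.
- search_frame(picture, thing): "point" ([column, row] in pixels, amid what is visible of it).
- landmark_of(picture, thing): "point" ([column, row] in pixels: a listed point, or the origin of a listed thing).
The state is a dict: "t": time; "qpos": joint angles; "joint_vel": joint speeds; "tau": joint torques, N m; "tool_pos": TCP position; "ee_rot": TCP orientation; "force": force on the tool from outside, world axes, zero at the start; "moment": the same for the moment, N m; "gripper_width": opening from 0.0 (shut) to 1.0 (fully open); "grasp_force": force on a finger pad.
Only numpy, scipy, OpenCV 4.12 (cv2) and the standard library are available. Lean on these libraries where they do the work, as an engineer would, in place of code of your own. Each camera call takes 0.05 s, during which the arm holds its last target. There are 200 camera calls.

TASK

On the bakery bench a small sheet pan of rolls waits on a loading slide, behind a spring stop with two teeth. With the fingertips press the stop's long strip down behind the pan and, keeping it down, push the pan along the slide past the teeth until it rests against the end stop; then take the hand away so that the teeth spring up behind the pan and lock it in. Do not lift or tip the pan, and leave the jar, the mug and the brush where they are.

Things in the scene. Friction and masses are not known exactly. Their poses are not given: they have to be found in the camera images.
- slide: Steel loading slide fixed to the bench: 160 mm across (its x), 390 mm long (its y from -240 to +150), z up. Origin on the bench surface, midway between the rails, below the line of the stop's teeth. The pan travels along +y. Two rails 100 mm apart inside, tops 50 mm above the bench; side guides 145 mm apart inside, tops at 62 mm. The -y end is open.
- end_stop (a point): Point on the face of the end stop, a 75 mm high cross wall at the +y end of the slide: slide x = 0, y = +132 mm, at rail top height (50 mm).
- stop (a joint): How far the spring stop is pressed down (m): 0 up, 0.018 fully down. It moves only straight up and down; its spring needs about 1.3 N to start and 3.3 N fully down, and raises it again when let go. The pan clears the teeth once it is pressed more than 0.012.
- stop_strip (a point): Middle of the top face of the stop's flat aluminium pressing strip, which lies between the rails and moves with the stop: 94 mm wide (slide x), 270 mm long (slide y from -240 to +30), top face 46 mm above the bench when up, 28 mm fully down. This point is at slide x = 0, y = -105 mm. The strip runs on under the pan.
- teeth (a point): Point midway between the stop's two teeth, at the height of their tops: slide x = 0, y = 0, 62 mm above the bench when up (12 mm above the rail tops). The teeth stand on the strip, centred at x = +40 and -40 mm, each 12 mm wide and 8 mm thick along y. The 68 mm gap between them is open, so fingers pressing on the strip can pass through it.
- pan: Loose aluminium sheet pan with six low rolls (one solid piece), 140 mm across (slide x), 120 mm along the slide (y), upright walls 28 mm high, rolls to 31 mm; about 0.7 kg. Origin: centre of its underside, on the rail tops; axes as the slide's. It starts 10 to 48 mm short of the teeth. Against the end stop its origin is at slide y = +72 mm, its back wall 8 mm beyond the teeth.
- jar: Closed glass jar, 60 mm wide, 100 mm high, standing on the bench beyond the slide; origin at the centre of its underside. A bystander.
- mug: White mug, 72 mm wide, 85 mm high, standing on the bench beyond the slide; origin at the centre of its underside. A bystander.
- brush: Pastry brush, 200 mm long, lying on the bench on the robot's side of the slide, roughly parallel to it; origin under its middle. A bystander.

How it is judged:
On the way, in this order (a step that is already met when the one before it is completed fails the run):
1. the stop is pressed down while the pan is still behind the teeth (value of joint stop above 0.011 m and y of pan in the frame of slide below -0.06 m), for 0.2 s.
2. the pan slides over the lowered teeth, the stop still down (value of joint stop above 0.009 m and y of pan in the frame of slide between -0.03 and 0.06 m), for 0.05 s.
At the end, for the whole second after the job is handed in: The pan lies flat on the rails (within 3 mm and 0.04 rad), at rest between the teeth and the end stop (within 10 mm of touching the end stop), and the stop has sprung up behind it (less than 3 mm down) (y of pan in the frame of slide above 0.062 m and value of joint stop below 0.003 m and z of pan in the frame of slide between 0.047 and 0.053 m and angle between pan's own z axis and vertical below 0.04 rad and linear speed of pan below 0.01 m/s).
It fails at once if the pan is lifted more than 12 mm off the rails or tipped more than 0.2 rad (z of pan in the frame of slide above 0.062 m or angle between pan's own z axis and vertical above 0.2 rad).
It fails at once if a bystander is moved more than 20 mm (distance of any of jar, mug, brush from where it was at the start of the episode above 0.02 m).
It also fails if it takes over 48 s, if anything falls off the work surface, if the arm or the gripper's body presses on something with over 40 N, if the wrist force passes 120 N, or if a joint passes its speed limit or range.

## Working session

There is one attempt and no reset: what is moved stays moved. The work goes in short steps, each a Python script; the robot and the scene stay as the last script left them, time stands still between calls to the robot, and variables do not carry over. Pictures are saved under pics/ and viewed, at most 10 in all, crops included, and the job is handed in when it is done.

```bash
ls; mkdir -p pics; cat > h.py <<'E'
import numpy as np, cv2
from station import ctrl, fingers, ik, sensors, imaging, ticket, search_frame, landmark_of
def ray(f,p):
    K=np.array(f["K"]);E=np.array(f["extrinsics"])
    d=np.array([(p[0]-K[0,2])/K[0,0],(p[1]-K[1,2])/K[1,1]]);u=d.copy()
    for _ in range(20): u=d/(1+f["k1"]*(u@u))
    v=E[:3,:3]@np.array([u[0],-u[1],-1]);return E[:3,3],v/np.linalg.norm(v)
def atz(f,p,z):
    o,v=ray(f,p);return o+v*(z-o[2])/v[2]
def tri(rs):
    A=np.zeros((3,3));b=np.zeros(3)
    for o,v in rs:
        P=np.eye(3)-np.outer(v,v);A+=P;b+=P@o
    x=np.linalg.solve(A,b);return x,[np.linalg.norm((np.eye(3)-np.outer(v,v))@(x-o)) for o,v in rs]
def save(f,n): cv2.imwrite(f"pics/{n}.png",cv2.cvtColor(f["image"],cv2.COLOR_RGB2BGR))
E
python3 - <<'E'
from h import *
np.set_printoptions(precision=4,suppress=True)
F={n:imaging.grab_frame(n) for n in("scene","top","wrist")}
for n,f in F.items(): save(f,n+"0")
T=["slide","end_stop","stop_strip","teeth","pan","jar","mug","brush"]
for t in T:
    rs=[]
    for n,f in F.items():
        r=landmark_of(f,t)
        if r:
            print(t,n,r[0]["point"],round(r[0]["conf"],2))
            if r[0]["conf"]>.4: rs.append(ray(f,r[0]["point"]))
    if len(rs)>1: print(t,*tri(rs))
s=sensors.observe();print(s["t"],s["tool_pos"],s["ee_rot"],s["force"])
for f in F.values(): print(np.array(f["extrinsics"])[:3,3])
E
```

```text
pics
station.py
slide scene [234.9, 211.9] 0.78
slide top [254.4, 207.9] 0.76
slide [ 0.5659  0.053  -0.0035] [np.float64(0.0003787904429869539), np.float64(0.00037879044298692763)]
end_stop scene [297.8, 169.9] 0.76
end_stop top [192.2, 226.3] 0.79
end_stop [0.5237 0.1782 0.0457] [np.float64(0.004102079853071728), np.float64(0.004102079853071781)]
teeth scene [238.2, 181.1] 0.61
teeth top [253.6, 201.1] 0.67
teeth [0.5764 0.0562 0.0677] [np.float64(0.0014647697443032097), np.float64(0.0014647697443031982)]
pan scene [176.7, 208.6] 0.86
pan top [301.6, 186.0] 0.83
pan [ 0.6093 -0.0455  0.0471] [np.float64(7.172690148956782e-05), np.float64(7.172690148954183e-05)]
jar scene [205.6, 308.7] 0.89
jar top [287.6, 112.6] 0.79
jar [ 0.7786 -0.0193  0.    ] [np.float64(0.001832821453452814), np.float64(0.0018328214534528344)]
mug scene [326.2, 251.2] 0.96
mug top [196.9, 153.0] 0.7
mug [ 0.6877  0.1811 -0.0047] [np.float64(0.0006315782318778583), np.float64(0.0006315782318778384)]
brush scene [210.2, 172.8] 0.63
brush top [267.5, 270.6] 0.87
brush [ 0.4292  0.0236 -0.006 ] [np.float64(6.521364787355187e-05), np.float64(6.521364787354991e-05)]
1.35 [0.2427 0.6298 0.2393] [-0.5745 -3.0886  0.0001] [ 0.7579 -0.0974 -0.5004]
[ 1.2014 -0.0355  0.4868]
[0.517  0.0596 0.9884]
[0.1808 0.6544 0.3737]
```

```bash
python3 -c "
import cv2
for n in('scene0','top0'):
    a=cv2.imread(f'pics/{n}.png');cv2.imwrite(f'pics/{n}b.png',cv2.resize(a[90:320,60:400],(800,541),interpolation=3))"
```

```text
(no output)
```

View pics/top0b.png

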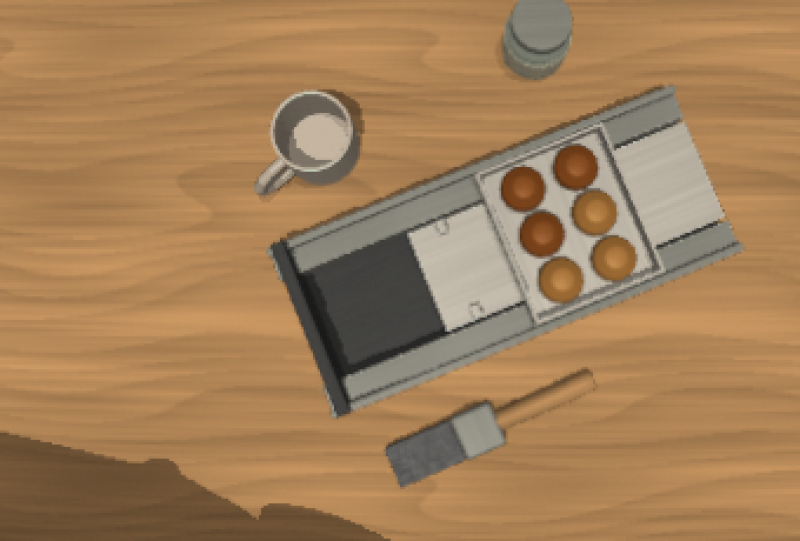

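View pics/scene0b.png

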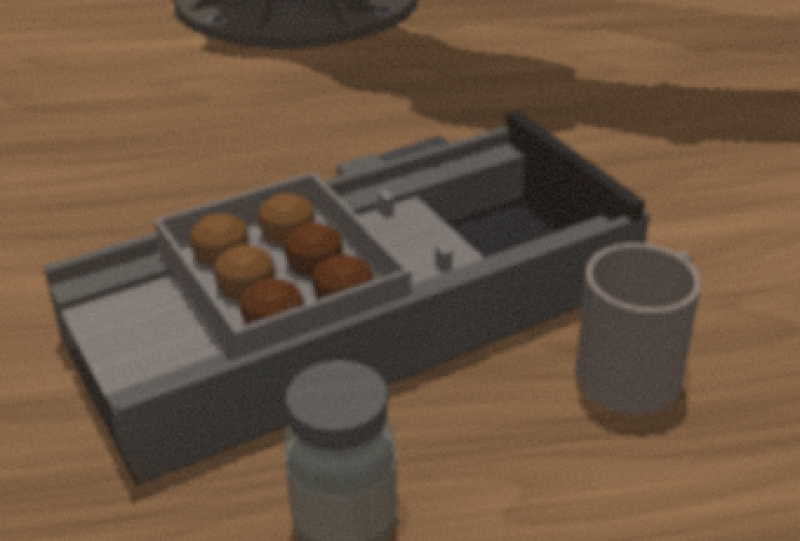

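The top view shows the pan in its slide: rolls around (570,220) in the crop, teeth at (442,228) and (477,310), bare strip at (670,190), end wall at left (270,245)-(335,415). The scene view agrees, with open strip behind the pan at (140,330). Next I'll refine the slide pose from the corners in both views.

```bash
python3 - <<'E'
from h import *
from scipy.optimize import least_squares
np.set_printoptions(precision=4,suppress=True)
C=[("top",(-80,-240,62),(742,245)),("top",(80,-240,62),(675,88)),("top",(80,150,75),(272,245)),("top",(-80,150,75),(337,415)),
("top",(47,30,46),(408,233)),("top",(-47,30,46),(447,332)),
("scene",(-80,-240,62),(47,270)),("scene",(80,-240,62),(118,408)),("scene",(-80,150,75),(510,113)),("scene",(80,150,75),(645,213))]
P=[("top",(70,60,78),(475,175)),("top",(70,-60,78),(605,124)),("top",(-70,-60,78),(663,268)),("top",(-70,60,78),(535,321)),
("scene",(70,60,78),(409,277)),("scene",(70,-60,78),(234,353)),("scene",(-70,-60,78),(157,222)),("scene",(-70,60,78),(316,177))]
F={n:imaging.grab_frame(n) for n in("scene","top")}
def px(c): return (c[0]*.425+60,c[1]*.425+90)
def fit(L):
    R=[(np.array(m)/1e3,*ray(F[n],px(c))) for n,m,c in L]
    def res(q):
        c,s=np.cos(q[2]),np.sin(q[2]);o=[]
        for m,a,v in R:
            w=np.array([c*m[0]-s*m[1]+q[0],s*m[0]+c*m[1]+q[1],m[2]+q[3]])-a
            o.append(w-v*(v@w))
        return np.concatenate(o)
    r=least_squares(res,[.57,.05,.325,0]);return r.x,np.linalg.norm(r.fun.reshape(-1,3),axis=1)*1e3
S,e=fit(C);print("slide",S,e)
p,e=fit(P);print("pan",p,e)
c,s=np.cos(S[2]),np.sin(S[2]);d=p[:2]-S[:2];print("pan in slide",c*d[0]+s*d[1],-s*d[0]+c*d[1])
for n in F:
  for t in ("teeth","end_stop","pan"):
    r=landmark_of(F[n],t)
    if r:
      w=atz(F[n],r[0]["point"],{"teeth":.062,"end_stop":.05,"pan":.05}[t])[:2]-S[:2];print(n,t,c*w[0]+s*w[1],-s*w[0]+c*w[1])
np.save("S.npy",S)
from scipy.spatial.transform import Rotation as Ro
for sg in(1,-1):
  x=np.array([-s,c,0])*sg;y=np.array([c,s,0])*(1);z=np.array([0,0,-1.]);y=np.cross(z,x)
  rv=Ro.from_matrix(np.c_[x,y,z]).as_rotvec()
  for yy in(-.205,0.0):
    t=np.array([S[0]-s*yy,S[1]+c*yy,.05]);print(sg,rv,t,ik(t,rv))
E
```

```text
slide [ 0.5711  0.0502  0.3877 -0.0089] [4.8618 2.4122 4.8936 3.7833 1.4573 2.0998 6.1802 6.6506 6.1508 4.485 ]
pan [ 0.611  -0.0426  0.378  -0.0077] [2.9715 3.65   2.6095 1.3974 1.8393 6.9437 3.6545 2.9525]
pan in slide 0.0019051675025176865 -0.10098036561636174
scene teeth -0.0038595125816442495 0.012420015606546422
scene end_stop 0.0031271203437541334 0.13019795598054906
scene pan 0.0004248416776034894 -0.1037731639091345
top teeth 0.0011810971725902553 0.008608002861612401
top end_stop 0.0012213230502980607 0.13521677636621265
top pan 0.0007077756351219558 -0.10233423142056108
1 [1.7519 2.6078 0.    ] [ 0.6486 -0.1396  0.05  ] [-0.3236  0.7089  0.6241  1.7931 -0.5476  0.8194  0.9587]
1 [1.7519 2.6078 0.    ] [0.5711 0.0502 0.05  ] [-0.5876  0.5554  0.5003  2.0018 -0.412   0.6836  0.5617]
-1 [ 2.6078 -1.7519  0.    ] [ 0.6486 -0.1396  0.05  ] [-0.5402  0.8981  1.0084  1.805  -0.9149  0.9881 -1.8938]
-1 [ 2.6078 -1.7519  0.    ] [0.5711 0.0502 0.05  ] [-0.9201  0.7796  1.0108  2.0184 -0.8931  0.8705 -2.1507]
```

```bash
cat >> h.py <<'E'
from scipy.spatial.transform import Rotation as Ro
S=np.load("S.npy");c_,s_=np.cos(S[2]),np.sin(S[2])
RV=Ro.from_matrix(np.c_[[-s_,c_,0],[c_,s_,0],[0,0,-1.]]).as_rotvec()
def W(x,y,z): return np.array([S[0]+c_*x-s_*y,S[1]+s_*x+c_*y,z])
def inS(w):
    d=np.array(w[:2])-S[:2];return np.array([c_*d[0]+s_*d[1],-s_*d[0]+c_*d[1],w[2] if len(w)>2 else 0])
E
python3 - <<'E'
from h import *
np.set_printoptions(precision=4,suppress=True)
fingers.command_gripper(0.0)
ctrl.move_to(W(0,-.202,.2),RV)
s=sensors.observe();print(s["t"],inS(s["tool_pos"]),s["force"],s["gripper_width"])
F={n:imaging.grab_frame(n) for n in("scene","top","wrist")}
save(F["wrist"],"w1")
for n,f in F.items():
  for t,z in(("pan",.05),("teeth",.062),("end_stop",.05),("slide",0),("stop_strip",.046)):
    r=landmark_of(f,t)
    if r: print(n,t,r[0]["point"],round(r[0]["conf"],2),inS(atz(f,r[0]["point"],z)))
E
```

```text
5.5583 [ 0.0006 -0.2012  0.1999] [-0.8366  0.4974  0.0462] 0.002485591941262683
scene pan [175.3, 207.6] 0.65 [-0.0008 -0.1053  0.05  ]
scene teeth [235.8, 180.5] 0.59 [-0.003   0.0067  0.062 ]
scene end_stop [297.1, 166.4] 0.77 [-0.002   0.1342  0.05  ]
scene slide [234.2, 212.1] 0.85 [0.0003 0.0013 0.    ]
scene stop_strip [324.9, 247.9] 0.45 [0.1918 0.0399 0.046 ]
top pan [300.6, 183.1] 0.61 [ 0.0054 -0.1029  0.05  ]
top teeth [255.0, 201.0] 0.88 [ 0.0059 -0.0006  0.062 ]
top end_stop [195.1, 231.9] 0.79 [-0.0064  0.138   0.05  ]
top slide [253.4, 206.7] 0.58 [-0.0009  0.0054  0.    ]
top stop_strip [253.4, 204.1] 0.56 [0.002  0.0044 0.046 ]
wrist pan [261.7, 79.1] 0.74 [ 0.0047 -0.0979  0.05  ]
```

View pics/w1.png

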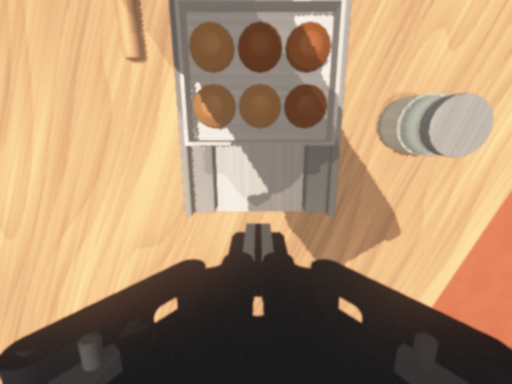

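The wrist view shows the strip at (216-304, 146-211), the slide's open end at row about 213 (columns 187-335), the pan's back wall at row about 143, and the jar at (455,125). I'll measure these points.

```bash
python3 - <<'E'
from h import *
np.set_printoptions(precision=4,suppress=True)
f=imaging.grab_frame("wrist")
for n,p,z in(("guideL",(187,214),.062),("guideR",(335,213),.062),("stripL",(217,211),.046),("stripR",(304,211),.046),("panbackL top",(186,144),.078),("panbackR top",(332,143),.078),("panfrontR?",(175,0),.062),("gr",(350,0),.062)):
    print(n,inS(atz(f,p,z)))
E
```

```text
guideL [-0.0748 -0.2339  0.062 ]
guideR [ 0.0829 -0.2326  0.062 ]
stripL [-0.0453 -0.2361  0.046 ]
stripR [ 0.0527 -0.236   0.046 ]
panbackL top [-0.0666 -0.1586  0.078 ]
panbackR top [ 0.07   -0.1576  0.078 ]
panfrontR? [-0.0715 -0.0364  0.062 ]
gr [ 0.0807 -0.0363  0.062 ]
```

```bash
python3 - <<'E'
from h import *
np.set_printoptions(precision=4,suppress=True)
S[:2]=W(.002,.005,0)[:2];np.save("S.npy",S)
ctrl.move_linear(W(0,-.203,.075),RV)
ctrl.wait(.2)
f0=np.array(sensors.observe()["force"]);print(sensors.observe()["t"],f0)
z=.062
while z>.036:
    ctrl.move_linear(W(0,-.203,z),feed=.05)
    ctrl.wait(.05)
    s=sensors.observe();d=np.array(s["force"])-f0;print(round(z,4),s["tool_pos"][2],d)
    if d[2]>3.0: break
    z-=.002
print(sensors.observe()["t"])
E
```

```text
7.6917 [ 0.8042 -0.7538 -0.9556]
0.062 0.061812906465625234 [-1.5031  0.5083  1.5408]
0.06 0.060029303776853365 [-1.5363  1.6789 -0.3105]
0.058 0.05796328689775355 [-0.7864  1.2053  0.9879]
0.056 0.05591513443446472 [-0.7719  0.4193  1.0356]
0.054 0.054028391169104135 [-0.3949 -0.3695  1.9381]
0.052 0.05196973342821666 [-0.0653  1.3072  2.5819]
0.05 0.04996312658665314 [0.4581 0.5977 2.349 ]
0.048 0.047958166925944096 [-0.825   1.2466  2.6842]
0.046 0.04596448744376008 [-1.0271  1.9973  2.3203]
0.044 0.04396885442007278 [-1.3155  0.3886  2.3409]
0.042 0.04197271069243938 [0.0991 0.6351 3.1582]
11.15
```

```bash
cat >> h.py <<'E'
def force(n=8):
    a=[]
    for _ in range(n):
        ctrl.wait(.02);a.append(sensors.observe()["force"])
    return np.mean(a,0)
F0=np.array([-.1,.1,-.3])
E
python3 - <<'E'
from h import *
np.set_printoptions(precision=4,suppress=True)
for z in np.arange(.040,.033,-.001):
    ctrl.move_linear(W(0,-.203,z),feed=.05)
    s=sensors.observe();d=force();print(round(z,4),s["tool_pos"][2],d)
    if d[2]>5.5: break
print(sensors.observe()["t"])
f=imaging.grab_frame("scene");save(f,"s2")
E
python3 -c "
import cv2
a=cv2.imread('pics/s2.png');cv2.imwrite('pics/s2b.png',cv2.resize(a[90:320,60:400],(800,541),interpolation=3))"
```

```text
0.04 0.03990370794301673 [ 0.0741 -0.0723  2.761 ]
0.039 0.03895081842526671 [0.0862 0.1422 2.987 ]
0.038 0.03793758672439935 [0.0682 0.2548 3.1078]
0.037 0.036937739737052985 [0.2171 0.3583 2.924 ]
0.036 0.036086124001526984 [-0.8272  0.3511  5.5776]
13.0667
```

View pics/s2b.png

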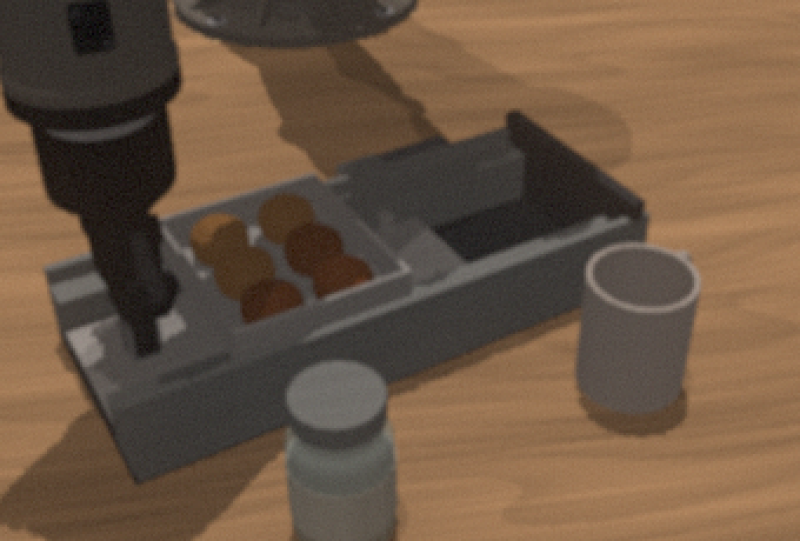

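The stop is fully down: the strip has dropped, the hard stop came at TCP z = 36 mm as expected, and the fingertips are at (147,345). The pan hasn't moved, so I'll push now.

```bash
python3 - <<'E'
from h import *
np.set_printoptions(precision=3,suppress=True)
Z=.0365
ys=list(np.arange(-.183,-.02,.02))+list(np.arange(-.02,.016,.0025))
for y in ys:
    ctrl.move_linear(W(0,y,Z),feed=.06)
    d=force(4);F=np.array([c_*d[0]+s_*d[1],-s_*d[0]+c_*d[1],d[2]])
    print(round(y,4),inS(sensors.observe()["tool_pos"]),F)
    if F[1]<-10 or abs(F[0])>15 or F[2]>15 : break
print(sensors.observe()["t"])
for n in("top","scene"):
    f=imaging.grab_frame(n);save(f,n+"3");r=landmark_of(f,"pan")
    if r: print(n,r[0]["conf"],inS(atz(f,r[0]["point"],.05)))
E
python3 -c "
import cv2,numpy as np
I=[cv2.resize(cv2.imread(f'pics/{n}3.png')[90:320,60:400],(400,270),interpolation=3) for n in('top','scene')]
cv2.imwrite('pics/c3.png',np.hstack(I))"
```

```text
-0.183 [ 0.    -0.182  0.036] [0.273 2.805 3.357]
-0.163 [ 0.    -0.163  0.037] [ 0.073 -2.007  3.643]
-0.143 [ 0.    -0.143  0.036] [ 0.762 -0.412  2.93 ]
-0.123 [-0.    -0.123  0.036] [ 0.576 -0.356  3.06 ]
-0.103 [ 0.    -0.103  0.036] [ 0.503 -1.287  3.175]
-0.083 [-0.    -0.083  0.036] [ 0.573 -0.908  2.844]
-0.063 [ 0.    -0.063  0.036] [ 0.813 -0.579  3.368]
-0.043 [-0.    -0.043  0.036] [ 0.818 -0.696  3.091]
-0.023 [-0.    -0.023  0.036] [ 0.99  -0.781  3.524]
-0.02 [-0.    -0.02   0.037] [ 0.598 -4.429  3.764]
-0.0175 [-0.    -0.018  0.037] [-0.167 -5.346  4.249]
-0.015 [-0.    -0.016  0.037] [-0.198 -5.505  4.251]
-0.0125 [-0.    -0.013  0.037] [-0.14  -5.671  4.53 ]
-0.01 [-0.    -0.011  0.037] [-0.37  -5.311  4.54 ]
-0.0075 [-0.    -0.008  0.037] [-0.52  -5.341  4.427]
-0.005 [-0.    -0.006  0.037] [-0.608 -5.391  4.786]
-0.0025 [-0.    -0.003  0.037] [-0.373 -6.153  4.522]
-0.0 [ 0.    -0.003  0.037] [  1.587 -18.097   0.295]
20.9167
scene 0.76 [-0.     0.065  0.05 ]
```

View pics/c3.png

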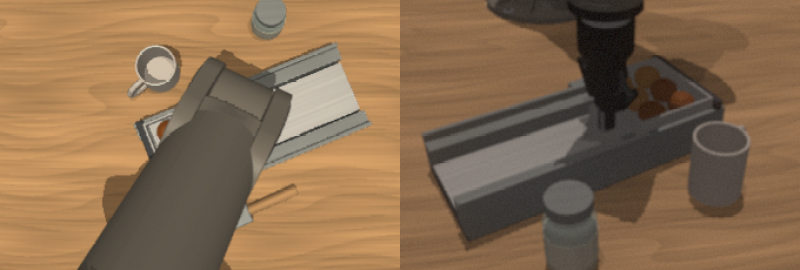

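The pan is against the end stop: resistance jumped to 18 N at the expected place, and it sits against the end wall at (710,95). I'll back off slightly, then lift straight up.

```bash
python3 - <<'E'
from h import *
np.set_printoptions(precision=3,suppress=True)
ctrl.move_linear(W(0,-.0075,.0365),feed=.03)
print(force())
ctrl.move_linear(W(0,-.0075,.075),feed=.05)
print(force())
ctrl.move_linear(W(0,-.0075,.2))
ctrl.move_linear(W(0,-.15,.22))
print(sensors.observe()["t"])
for n in("top","scene","wrist"):
    f=imaging.grab_frame(n);save(f,n+"4")
    for t,z in(("pan",.05),("teeth",.062),("end_stop",.05)):
        r=landmark_of(f,t)
        if r: print(n,t,round(r[0]["conf"],2),inS(atz(f,r[0]["point"],z)))
E
python3 -c "
import cv2,numpy as np
I=[cv2.resize(cv2.imread(f'pics/{n}4.png')[a:b,c:d],(400,400*(b-a)//(d-c)),interpolation=3)[:280] for n,a,b,c,d in(('wrist',0,384,0,512),('scene',110,250,200,400))]
cv2.imwrite('pics/c4.png',np.hstack([i[:280] for i in I]))"
```

```text
[-0.394 -2.131  3.002]
[-0.201  0.121  0.135]
24.7917
top pan 0.89 [0.002 0.064 0.05 ]
top teeth 0.66 [ 0.001 -0.003  0.062]
top end_stop 0.66 [0.003 0.131 0.05 ]
scene pan 0.76 [0.    0.068 0.05 ]
scene teeth 0.66 [0.001 0.001 0.062]
wrist teeth 0.61 [-0.001  0.     0.062]
```

View pics/c4.png

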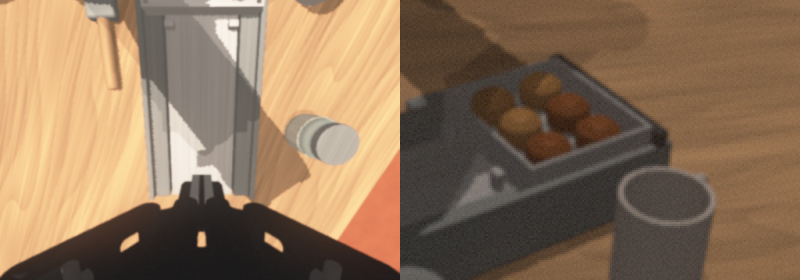

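Both teeth are up behind the pan, at (170,22) and (235,22) in the wrist view and (497,178) in the scene view. The pan lies flat against the end wall, and the jar, mug and brush haven't moved.

```bash
python3 -c "
from h import *
print(ticket.hand_in())"
```

```text
the job is handed in; nothing more can be done
None
```

The pan is against the end stop with the teeth sprung up behind it, the jar, mug and brush look undisturbed, and the job was handed in at about 25 s; the hand-in call gave no pass/fail result.

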